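# Snap a ski-binding heel carriage into its tilted assembly track

### The arm

A 6-joint arm with a two-finger parallel gripper is mounted at the origin on the work surface. World frame = base frame: x ahead of the robot, y to its left, z up, the work surface at z = 0. Lengths are in mm, angles in rad, forces in N, time in s.
With the tool pointing down it reaches from about 275 to 850 mm from the base axis. Payload 5.2 kg.
Tool frame: the origin (TCP) lies at the centre of the arm's flange, where the gripper is bolted on; the fingertips stand 173 mm ahead of it and the grasp point (between the pads) lies 155 mm ahead of it (env.pinch_z is the distance from the TCP to the grasp point, in mm); z points along the fingers, y is the direction in which the jaws open and shut (so a half turn about z gives the same grasp; the last joint's range is limited). The gripper opens to 85 mm and grips with 20 to 120 N. Pads are 22 mm wide; open, the fingers measure 114 mm over their backs; the gripper's body (76 mm by 85 mm) begins 54 mm behind the grasp point. The pads swing forward as they close: fully open they stand 13 mm farther back than shut.
Start: joints at [0.923, 0.259, 1.535, -0, 1.348, -0.203], TCP at [236.633, 496.499, 404.71] pointing down, gripper open.
Joint ranges: [-3.14, 3.14], [-0.91, 2.08], [0.19, 2.58], [-1.22, 4.36], [0.22, 2.71], [-3.12, 3.12]. Speed limits (rad/s): [2.57, 2.57, 3.14, 3.14, 3.14, 3.14].

### API

Orientations are given as a unit quaternion [w, x, y, z].
In Python, from bench import telemetry, viewer, order, env gives the robot as it stands. The module is installed in compiled form; this text tells all that it offers.
- The arm moves only by the tool send_rows, never from a script. Its argument "rows" is a list that holds one entry, the list of rows, each a list of 5 numbers: the shift along the tool's x, y, z in mm, then the turn about the tool's z in rad, then the opening, from 0 (shut) to 1 (fully open). In form: [[[tx, ty, tz, spin, jaw], ...]]. A call has 1 to 10 rows; each row shifts and turns the commanded pose from where the row before left it, along the tool's axes as they then stand; what a row does not reach is not made up. A row lasts 1/8 s, in which the tool goes at most 62.5 mm and 10.7 degrees, less where a joint would pass 70% of its speed; a pose out of reach is approached as far as the arm can. A call is refused whole if a number of a shift passes 62.5 or a number of a turn 0.188, either way. A call with a gripper value outside its range is refused whole. The fingers move at their own pace and stop on an object; "newtons" is the grip in N (left out, the last holds). Time passes only in rows, so rows that do not move let the fingers close. It gives the time, the measured TCP pose, the force and the opening at its end, in the units of the state.
- telemetry.observe(): the state, without advancing time (a new reading comes with each control period).
- viewer.snapshot(name): name is "scene" or "top" or "wrist"; returns a dict with "pixels" (400x640x3 uint8, red, green, blue), "range_z" (400x640 float32, mm along the optical axis (not along the pixel's ray), 0 where there is no reading), "fov_y" (degrees; the focal length in pixels is half the picture's height over the tangent of half this angle, whatever the lens; pixels are square), "cx", "cy" (the principal point, pixels), "cam_to_world" (4x4, takes a point from camera to world coordinates). Camera axes: x right, y down, z forward; pixel columns grow to the right and rows downward; lengths in mm; the calibration is good to about 2 mm. A picture is of the moment at which its call begins.
- order.close_job(): hands the job in, once; it reports no verdict.
The state is a dict: "clock": time; "joints": joint angles; "qd": joint speeds; "tau": joint torques, N m; "ee_pos": TCP position; "tcp_rot": TCP orientation; "ft_force": force on the tool from outside, world axes, zero at the start; "moment": the same for the moment, N m; "grip_width": opening from 0.0 (shut) to 1.0 (fully open).
Only numpy, scipy, OpenCV 4.12 (cv2) and the standard library are available. Lean on these libraries where they do the work, as an engineer would, in place of code of your own. Each camera call takes 0.05 s, during which the arm holds its last target.

### The job

Put the loose heel carriage on the open end of the tilted jig's track and slide it along under the lips, so that its edge pushes the spring catch aside, until it is fully home and the catch has clicked back behind it. Let go of it and leave the other things on the bench where they are.

Things in the scene. Friction and masses are not known exactly. Their poses are not given: they have to be found in the camera images.
- carriage: Loose part standing on the bench: grey flange 56 mm (x) by 90 mm (y) by 10 mm thick, corners cut 4 mm, with a black tower 36 (x) by 60 (y) mm centred on it, up to 62 mm above the underside. About 0.3 kg. Origin: centre of the underside, z up. Alike after a half turn about z: may go in either way round. Grip the tower across its 36 mm. Its yaw varies by 0.5 rad either way.
- track: Fixed jig's bed with the track, tilted 25 deg, its face towards the robot and the robot's right. Frame: x up the tilt, y level along the track to its open end (left and back towards the robot), z squarely out of the bed. Origin on the bed, 60 mm above the bench: when home the carriage's origin is here, axes parallel. Bed: x -48 to 87, y -60 to 175 mm. Place and yaw (0.5 to 1.1 rad) vary.
- track_entry (a point): On the bed surface at track x = 0, y = 125 mm: where to lay the carriage's centre before sliding it towards track -y. Open above; the flange slides easily on the bed. Lower wall 13 mm high along it, inner face at track x = -29.5 mm, running from y = -50 to 170 mm; no upper wall here.
- track_lips (a point): Mouth of the lipped part, on the bed at track x = 0, y = 30 mm. From here to the end stop (face at y = -46 mm, 1 mm of play at home) lips reach 7 mm inward over the flange from both walls, underside 13 mm and top 18 mm above the bed: the flange cannot go in from above. Channel 59 mm wide; upper wall from y = -50 to 46 mm. Keep fingertips over 18 mm above the bed.
- catch (a joint): Steel spring catch beside the upper wall's end, sliding towards track +x. Value in m: 0 = sprung out, nose 11 mm into the channel; about 0.010 while the flange holds it aside; stop at 0.016. Spring 1.2 N at 0, about 2.7 N aside. Its ramp begins at track y = 74 mm; pushing the carriage past takes about 3 to 6 N. Do not press down meanwhile: it binds. Its housing (14 mm high) is at track x 52 to 83, y 40 to 79 mm.
- catch_nose (a point): Tip corner of the catch's nose, on its square face that looks to the home place; with the catch out it is at track x = 18.5 mm, y = 47 mm, 6 mm above the bed.
- bottle: Bystander: black bottle 60 mm across, 170 mm high, upright; origin at the centre of its foot.
- tray: Bystander: open cardboard tray 160 x 120 x 50 mm; origin at the centre of its underside.
- brush: Bystander: hand brush lying on the bench beyond the jig; origin at its middle, on its underside.
- driver: Bystander: screwdriver lying on the bench; origin at its middle, on its underside.
There are look-alikes about, which are no part of the job. Of the things that look like the carriage, take the one that is nearest to the robot's base at the start.

How it is judged (in metres and radians):
On the way:
1. the carriage, lying in the track, holds the catch aside (value of joint catch above 0.006 m and y of carriage in the frame of track between 0.003 and 0.105 m and x of carriage in the frame of track between -0.006 and 0.006 m and z of carriage in the frame of track below 0.006 m), for 0.1 s.
At the end, for the whole second after the job is handed in: The carriage lies at rest in the home place of the track (within 5 mm along and across, lying on the bed within 5 mm and parallel within 0.1 rad) and the catch has sprung back out behind it (joint below 3 mm) (y of carriage in the frame of track between -0.005 and 0.005 m and x of carriage in the frame of track between -0.005 and 0.005 m and z of carriage in the frame of track between -0.004 and 0.005 m and angle between the z axis of carriage and the z axis of track, either way round below 0.1 rad and angle between the y axis of carriage and the y axis of track, either way round below 0.1 rad and value of joint catch below 0.003 m and linear speed of carriage below 0.02 m/s); the robot touches nothing.
It fails at once if the bottle is shifted by more than 30 mm (distance of bottle from where it was at the start of the episode above 0.03 m).
It fails at once if the tray is shifted by more than 30 mm (distance of tray from where it was at the start of the episode above 0.03 m).
It fails at once if the brush is shifted by more than 30 mm (distance of brush from where it was at the start of the episode above 0.03 m).
It fails at once if the screwdriver is shifted by more than 30 mm (distance of driver from where it was at the start of the episode above 0.03 m).
It also fails if it takes over 43 s, if anything falls off the work surface, if the arm or the gripper's body presses on something with over 40 N, if the wrist force passes 120 N, or if a joint passes its speed limit or range.

## Working session

There is one attempt and no reset: what is moved stays moved. The work goes in short steps, Python scripts to look and compute and a tool call to move; the robot and the scene stay as the last step left them, time stands still between calls to the robot, and variables do not carry over. Pictures are saved under pics/ and viewed, and the job is handed in when it is done.

Besides the shell and the picture viewer there is one more tool, called after "Emit:" as name([rows], argument=value, ...), one row to a line, values as JSON. send_rows: Moves the arm, as the interface text tells. Its arguments: {"type":"object","properties":{"rows":{"type":"array"},"newtons":{"type":"number"}},"required":["rows"]}

```bash
mkdir -p pics; cat > h.py <<'E'
import numpy as np,cv2
from bench import telemetry, viewer, order, env
def snap(n,tag):
    s=viewer.snapshot(n); cv2.imwrite(f'pics/{tag}.png',s['pixels'][:,:,::-1]); np.savez(f'pics/{tag}.npz',**{k:np.array(v) for k,v in s.items()}); return s
def cloud(s):
    f=200/np.tan(np.radians(float(s['fov_y']))/2); z=np.array(s['range_z'],float)
    v,u=np.mgrid[0:400,0:640]
    P=np.stack([(u-s['cx'])*z/f,(v-s['cy'])*z/f,z,np.ones_like(z)],-1)@np.array(s['cam_to_world']).T
    P=P[...,:3]; P[z==0]=np.nan; return P
E
python3 - <<'E'
from h import *
o=telemetry.observe();print(o)
for n in ['scene','top','wrist']:
    s=snap(n,n+'0'); print(n,s['fov_y'],s['cam_to_world'],s['cx'],s['cy'])
E
```

```text
{'clock': 0.0, 'joints': array([ 9.23220419e-01,  2.59368868e-01,  1.53613758e+00, -2.44718918e-06,
        1.34798242e+00, -2.02813594e-01]), 'qd': array([ 0.00116561,  0.00052352,  0.00027811, -0.00029243,  0.00129846,
       -0.00014849]), 'tau': array([-1.92533014e-03, -4.46022892e+01, -2.90568978e+01, -6.07050442e-04,
        1.16916932e-02,  1.35585401e-05]), 'ee_pos': array([236.48072092, 496.31496488, 403.83859109]), 'tcp_rot': array([-3.90004709e-04,  2.20552403e-01,  9.75374666e-01, -8.64176284e-04]), 'ft_force': array([ 0.06728937, -0.08932991,  0.79241797]), 'moment': array([0.02893622, 0.0423786 , 0.01130192]), 'grip_width': 0.9988955908645416}
scene 47.399020551154564 [[ 8.62822643e-01  3.71013465e-01 -3.43345447e-01  9.44084592e+02]
 [ 5.05466816e-01 -6.41751779e-01  5.76765075e-01 -8.69749418e+02]
 [-6.35494217e-03 -6.71195696e-01 -7.41252961e-01  9.90455462e+02]
 [ 0.00000000e+00  0.00000000e+00  0.00000000e+00  1.00000000e+00]] 327.1624744118124 202.2003767629584
top 48.4750854398854 [[-3.69565717e-03 -9.94421116e-01  1.05418148e-01  4.04810149e+02]
 [-9.99869753e-01  2.01842203e-03 -1.60125591e-02 -1.52796983e+02]
 [ 1.57104486e-02 -1.05463595e-01 -9.94299056e-01  1.28075936e+03]
 [ 0.00000000e+00  0.00000000e+00  0.00000000e+00  1.00000000e+00]] 305.79215634877374 203.60426461279775
wrist 61.45950599432339 [[ 4.29625444e-01  8.53142554e-01  2.95921883e-01  1.59558572e+02]
 [ 9.03007024e-01 -4.05705239e-01 -1.41356192e-01  5.31372698e+02]
 [-5.39924161e-04  3.27949756e-01 -9.44695012e-01  3.73186582e+02]
 [ 0.00000000e+00  0.00000000e+00  0.00000000e+00  1.00000000e+00]] 323.6970294142168 193.1241427708224
```

View pics/scene0.png

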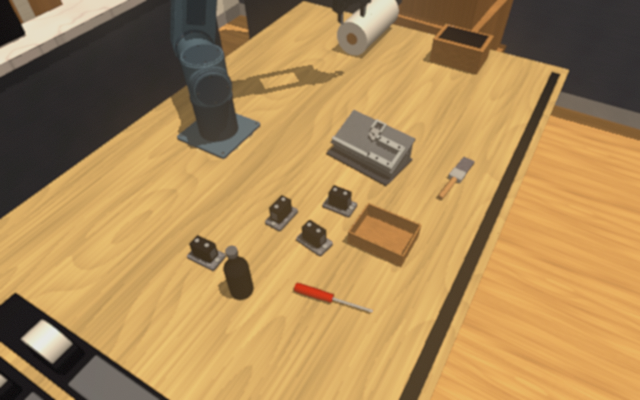

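View pics/top0.png

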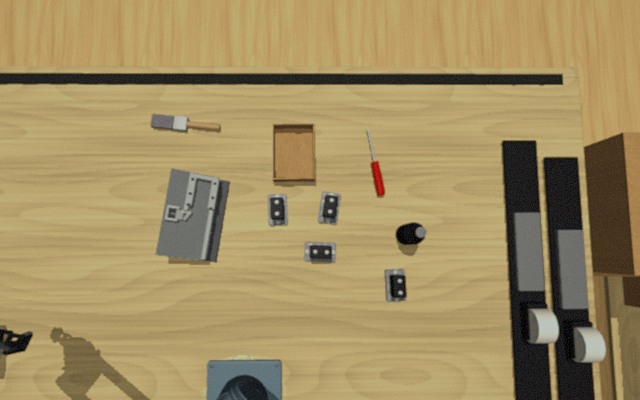

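View pics/wrist0.png

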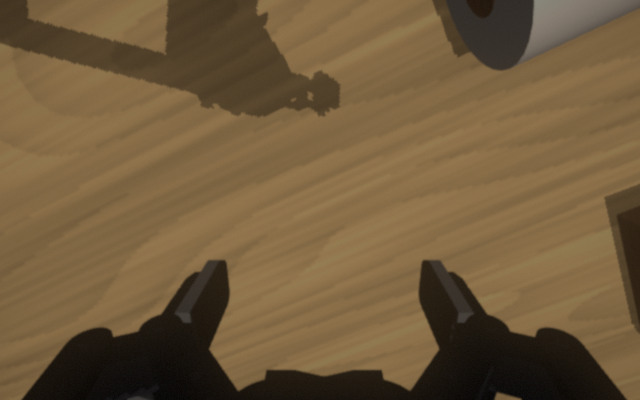

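```bash
python3 - <<'E'
from h import *
s=np.load('pics/top0.npz');P=cloud(s)
im=s['pixels']
for (u,v) in [(277,209),(329,208),(320,252),(396,285),(195,215)]:
    r=22 if u!=195 else 60
    Q=P[v-r:v+r,u-r:u+r].reshape(-1,3)
    z=Q[:,2]
    T=Q[(z>50)&(z<75)] ; F=Q[(z>5)]
    if u!=195:
        c,sz,a=cv2.minAreaRect(T[:,:2].astype(np.float32)); c2,sz2,a2=cv2.minAreaRect(F[:,:2].astype(np.float32))
        print((u,v),'tower',np.round(c,1),np.round(sz,1),round(a,1),'n',len(T),'all',np.round(c2,1),np.round(sz2,1),round(a2,1),'dist',np.hypot(*c), 'base',P[0,0],np.nanmedian(z[z<8]))
a=cv2.resize(im[150:310,140:420],None,fx=2.8,fy=2.8,interpolation=cv2.INTER_CUBIC)
cv2.imwrite('pics/topcrop.png',a[:,:,::-1])
E
```

```text
(277, 209) tower [523.9 -91.3] [58.8 35.6] 0.4 n 285 all [528.7 -94.4] [118.7 115.3] 5.1 dist 531.7546560706205 base [1604.17275455 1275.48239558 -754.8516803 ] -0.2516647145301931
(329, 208) tower [ 529.  -239.5] [35.8 60.1] 80.8 n 283 all [ 532.4 -242.8] [112.1 108.5] 4.1 dist 580.6621364312934 base [1604.17275455 1275.48239558 -754.8516803 ] -0.3059770649947495
(320, 252) tower [ 402.5 -211.1] [60.3 35.4] 89.8 n 292 all [ 400.  -220.1] [107.1 107.6] 4.7 dist 454.48715774871914 base [1604.17275455 1275.48239558 -754.8516803 ] -0.3861243224689588
(396, 285) tower [ 308.3 -425.3] [59.8 37.6] 1.4 n 314 all [ 310.1 -431.9] [111.1 111.9] 90.0 dist 525.2741724192986 base [1604.17275455 1275.48239558 -754.8516803 ] -0.5601186146082
```

View pics/topcrop.png

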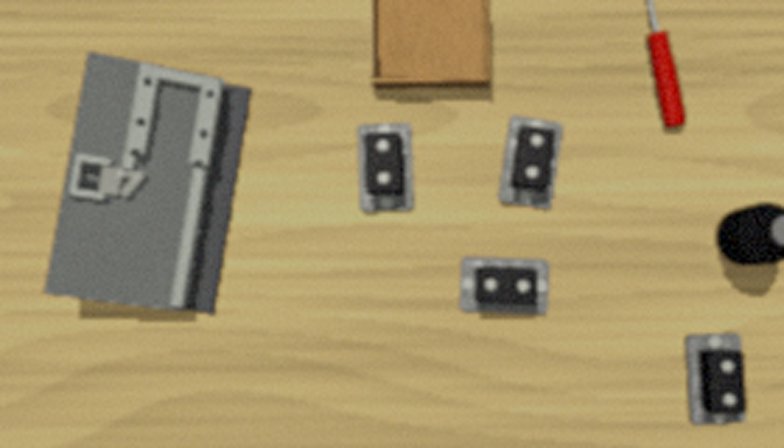

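```bash
python3 - <<'E'
from h import *
for n in ['scene','top','wrist']:
    s=np.load(f'pics/{n}0.npz'); f=200/np.tan(np.radians(float(s['fov_y']))/2); W=np.linalg.inv(s['cam_to_world'])
    for p in [(0,0,0),(402.5,-211,62),(524,-91,62),(529,-239,62),(308,-425,62),(236,496,250),(236,496,0)]:
        c=W@np.array([*p,1]); print(n,p,np.round(c[:2]/c[2]*f+[s['cx'],s['cy']],0))
s=np.load('pics/top0.npz');P=cloud(s)
for u,v in [(180,180),(170,245),(200,250),(165,215),(215,200)]: print(u,v,P[v,u])
s=np.load('pics/scene0.npz');P=cloud(s)
for u,v in [(281,203),(340,195),(313,229),(204,244),(350,130)]: print(u,v,P[v,u])
E
```

```text
scene (0, 0, 0) [219. 131.]
scene (402.5, -211, 62) [281. 202.]
scene (524, -91, 62) [340. 191.]
scene (529, -239, 62) [314. 227.]
scene (308, -425, 62) [203. 242.]
scene (236, 496, 250) [351.  17.]
scene (236, 496, 0) [349.  80.]
top (0, 0, 0) [244. 398.]
top (402.5, -211, 62) [320. 251.]
top (524, -91, 62) [276. 207.]
top (529, -239, 62) [330. 205.]
top (308, -425, 62) [399. 286.]
top (236, 496, 250) [ 10. 327.]
top (236, 496, 0) [ 67. 312.]
wrist (0, 0, 0) [-161.  155.]
wrist (402.5, -211, 62) [-81. 484.]
wrist (524, -91, 62) [ 45. 510.]
wrist (529, -239, 62) [-29. 538.]
wrist (308, -425, 62) [-245.  487.]
wrist (236, 496, 250) [326. 285.]
wrist (236, 496, 0) [325. 155.]
180 180 [596.42586277 168.3687093   86.16089552]
170 245 [421.27946667 190.95809002  84.01965496]
200 250 [407.79685491 119.01253442  47.01941965]
165 215 [499.90900472 200.15677037 105.53706214]
215 200 [546.74970439  81.18174587  42.46441263]
281 203 [ 405.71894339 -213.33341121   61.9725086 ]
340 195 [ 529.59390228 -102.83008055   58.10108131]
313 229 [ 527.62232296 -244.10891353   57.28324196]
204 244 [ 313.15198942 -426.38307611   58.82924714]
350 130 [422.5857679  152.92777547  67.43935379]
```

```bash
cat >> h.py <<'E'
def plane(Q,it=300,t=1.5):
    rng=np.random.default_rng(0);best=None
    for _ in range(it):
        a,b,c=Q[rng.choice(len(Q),3,False)];n=np.cross(b-a,c-a);l=np.linalg.norm(n)
        if l<1:continue
        n/=l;
        if n[2]<0:n=-n
        if n[2]>0.97 or n[2]<.8: continue
        m=abs((Q-a)@n)<t
        if best is None or m.sum()>best.sum():best=m
    for _ in range(3):
        q=Q[best];c=q.mean(0);n=np.linalg.svd(q-c,full_matrices=False)[2][2]
        n*=np.sign(n[2]);best=abs((Q-c)@n)<t
    return c,n,best
E
python3 - <<'E'
from h import *
for nm,box in [('top',(150,160,235,270)),('scene',(325,110,418,185))]:
    s=np.load(f'pics/{nm}0.npz');P=cloud(s)
    u0,v0,u1,v1=box
    Q=P[v0:v1,u0:u1].reshape(-1,3);Q=Q[Q[:,2]>30]
    c,n,m=plane(Q)
    tilt=np.degrees(np.arccos(n[2])); h=-n[:2]; yaw=np.arctan2(h[1],h[0])
    print(nm,c,n,tilt,'yaw',yaw,m.sum(),len(Q))
    x=np.array([np.cos(yaw)*n[2],np.sin(yaw)*n[2],np.sqrt(1-n[2]**2)]);y=np.cross(n,x)
    # height map: height above plane in rectified track coords with z=60 at x=0
    o=c-x*((c[2]-60)/x[2]);
    L=(Q-o)@np.array([x,y,n]).T
    b=L[abs(L[:,2])<2]
    print('bed x',np.percentile(b[:,0],[.5,99.5]),'y',np.percentile(b[:,1],[.5,99.5]))
    print(cv2.minAreaRect(b[:,:2].astype(np.float32)))
    w=L[(L[:,2]>9)&(L[:,2]<25)]; print('raised', np.percentile(w[:,1],[1,99]),o,x,y)
    for lo,hi in [(9,15),(15,22)]:
        r=L[(L[:,2]>lo)&(L[:,2]<hi)];np.set_printoptions(suppress=True,precision=1)
        print(lo,len(r)); 
    I=np.zeros((300,400),np.uint8)
    yy=(150+L[:,1]-y@(np.zeros(3))).astype(int)
    xs=(L[:,0]+150)*2
    ymid=np.median(b[:,1])
    I=np.zeros((300*2,400*2,3),np.uint8)
    for l in L:
        u=int((l[1]-ymid+150)*2);v=int(400-(l[0]+60)*2)
        if 0<=u<800 and 0<=v<600: cv2.circle(I,(u,v),2,tuple(int(k) for k in ([60,60,60] if abs(l[2])<3 else [0,255,0] if 3<=l[2]<10 else [0,200,255] if 10<=l[2]<15.5 else [255,100,100] if 15.5<l[2]<25 else [0,0,120])),-1)
    cv2.imwrite(f'pics/hm_{nm}.png',I)
E
```

```text
top [493.63691714 155.58302721  70.70360178] [-0.06457888 -0.4145444   0.90773482] 24.805826177367596 yaw 1.416255695100935 1560 4344
bed x [-48.53941212  85.75038654] y [-127.29923297  105.44417581]
((18.72620391845703, -10.859344482421875), (135.72630310058594, 234.58786010742188), 0.2453199028968811)
raised [-123.32454667   94.14251477] [490.07221184 132.70049087  60.        ] [0.13972419 0.89691675 0.41954439] [-9.88082344e-01  1.53926222e-01  2.77555756e-17]
9 439
15 446
scene [503.  147.8  67.4] [-0.1 -0.4  0.9] 25.54169650650172 yaw 1.422217573251577 913 2960
bed x [-54.   80.1] y [-118.6  114. ]
((12.988983154296875, -1.420196533203125), (236.96142578125, 135.90457153320312), 89.79168701171875)
raised [-114.6  103. ] [500.7 132.4  60. ] [0.1 0.9 0.4] [-1.   0.1 -0. ]
9 310
15 328
```

View pics/hm_top.png

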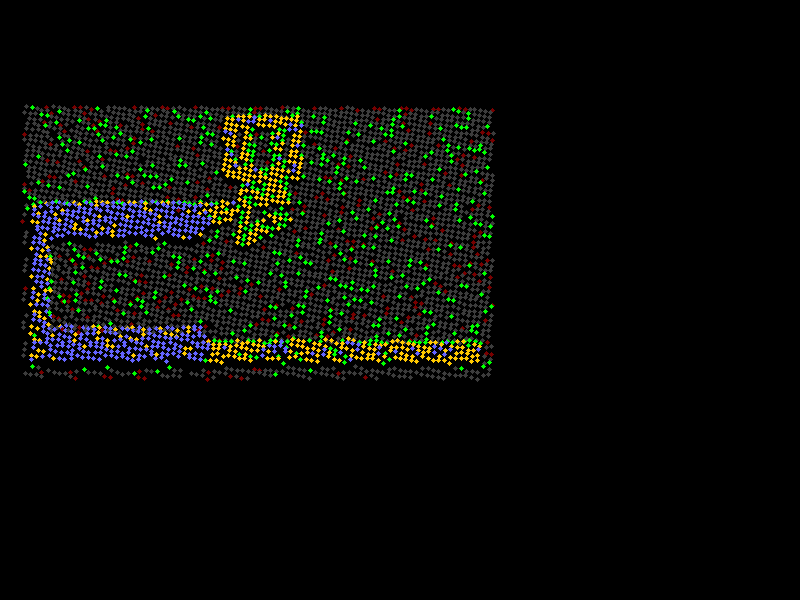

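```bash
cat >> h.py <<'E'
def state():
    o=telemetry.observe();w,x,y,z=o['tcp_rot']
    from scipy.spatial.transform import Rotation as R
    Rm=R.from_quat([x,y,z,w]).as_matrix()
    return o,np.array(o['ee_pos']),Rm
def plan(target,tooly_deg,n,nspin=None):
    """rows that go to world target (TCP) with tool y at angle; spin in first nspin rows"""
    o,p,Rm=state()
    a=np.degrees(np.arctan2(Rm[1,1],Rm[0,1]));d=(tooly_deg-a+180)%360-180
    print('now',p.round(1),'tooly',a.round(1),'turn',round(d,1),'clock',o['clock'],'F',np.round(o['ft_force'],1),'w',o['grip_width'],'tiltdev',Rm[:,2].round(3))
    D=np.array(target)-p
    nspin=nspin or n
    th=np.radians(a)
    for i in range(n):
        # tool y angle th, z down, x = y cross z
        ty=np.array([np.cos(th),np.sin(th),0]);tz=np.array([0,0,-1]);tx=np.cross(ty,tz)
        s=-np.radians(d)/nspin if i<nspin else 0
        print([round(float(D@k)/n,1) for k in(tx,ty,tz)]+[round(s,3)])
        th-=s
E
python3 - <<'E'
from h import *
plan([402,-211,340],90,14,4)
E
```

```text
now [236.5 496.4 404. ] tooly 64.5 turn 25.5 clock 0.15 F [0.1 0.5 0.3] w 1.0002583964699627 tiltdev [-0.001 -0.001 -1.   ]
[-32.4, -40.5, 4.6, np.float64(-0.111)]
[-27.7, -43.9, 4.6, np.float64(-0.111)]
[-22.7, -46.7, 4.6, np.float64(-0.111)]
[-17.4, -48.9, 4.6, np.float64(-0.111)]
[-11.8, -50.5, 4.6, 0]
[-11.8, -50.5, 4.6, 0]
[-11.8, -50.5, 4.6, 0]
[-11.8, -50.5, 4.6, 0]
[-11.8, -50.5, 4.6, 0]
[-11.8, -50.5, 4.6, 0]
[-11.8, -50.5, 4.6, 0]
[-11.8, -50.5, 4.6, 0]
[-11.8, -50.5, 4.6, 0]
[-11.8, -50.5, 4.6, 0]
```

Emit:
send_rows([
  [[-32.4,-40.5,4.6,-0.111,1],[-27.7,-43.9,4.6,-0.111,1],[-22.7,-46.7,4.6,-0.111,1],[-17.4,-48.9,4.6,-0.111,1],[-11.8,-50.5,4.6,0,1],[-11.8,-50.5,4.6,0,1],[-11.8,-50.5,4.6,0,1],[-11.8,-50.5,4.6,0,1],[0,0,0,0,1]],
])

```text
clock: 1.27
ee_pos: [331.6, 89.3, 367.7]
tcp_rot: [-0.0, 0.004, 1.0, -0.0]
ft_force: [-0.4, 0.9, -0.4]
grip_width: 1.004
```

```bash
python3 - <<'E'
from h import *
s=snap('wrist','w1')
plan([402,-211,340],90,6,1)
E
```

```text
now [331.2  90.8 367.7] tooly 89.6 turn 0.4 clock 1.325 F [-0.2  0.8 -0.3] w 1.0015183138680748 tiltdev [-0.001  0.    -1.   ]
[-12.1, -50.2, 4.6, np.float64(-0.006)]
[-11.8, -50.3, 4.6, 0]
[-11.8, -50.3, 4.6, 0]
[-11.8, -50.3, 4.6, 0]
[-11.8, -50.3, 4.6, 0]
[-11.8, -50.3, 4.6, 0]
```

View pics/w1.png

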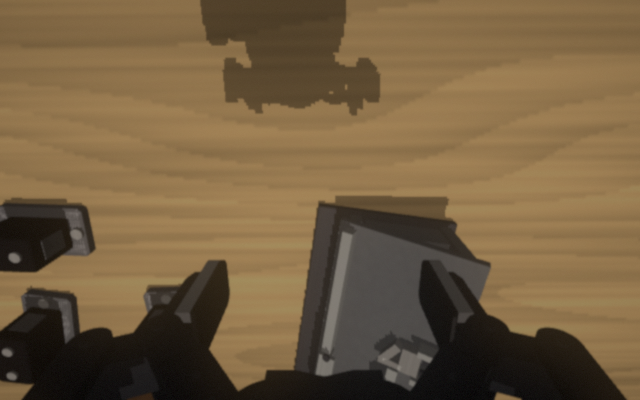

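```bash
python3 - <<'E'
from h import *
np.set_printoptions(suppress=True,precision=2)
s=np.load('pics/w1.npz');P=cloud(s)
Q=P[195:330,335:425].reshape(-1,3);Q=Q[Q[:,2]>30]
c,n,m=plane(Q);yaw=np.arctan2(-n[1],-n[0]);print(c,n,np.degrees(np.arccos(n[2])),yaw,m.sum())
# bench check
print('bench z',np.nanmedian(P[150:185,100:600,2]))
for yw in [1.416,yaw]:
  t=np.radians(25);x=np.array([np.cos(yw)*np.cos(t),np.sin(yw)*np.cos(t),np.sin(t)]);y=np.array([-np.sin(yw),np.cos(yw),0]);n=np.cross(x,y)
  o=np.array([557.5,121.5,60.])
  A=P[195:400,290:500].reshape(-1,3);A=A[(A[:,2]>20)&(A[:,2]<150)]
  L=(A-o)@np.array([x,y,n]).T
  b=L[(abs(L[:,2])<5)&(L[:,0]>-20)&(L[:,0]<80)&(L[:,1]>85)];print('bed h',np.median(b[:,2]))
  for x0 in range(-20,70,15):
    k=b[(abs(b[:,0]-x0)<5)]; print(x0,'end y',np.percentile(k[:,1],99),'h',np.median(k[:,2]),len(k))
  w=L[(L[:,2]>9)&(L[:,2]<17)&(L[:,0]<-15)]
  for y0 in range(80,170,15):
    k=w[abs(w[:,1]-y0)<6]; 
    if len(k): print(y0,'wall x',np.percentile(k[:,0],[3,97]),np.median(k[:,2]),len(k))
E
```

```text
[433.1  141.31  61.92] [-0.07 -0.42  0.91] 25.04142096261508 1.4151348625909104 7253
bench z 0.3174581246053094
bed h 1.5370953469408752
-20 end y 176.05292622334576 h 1.4708091221049908 439
-5 end y 176.13412792449896 h 1.5649212147284395 910
10 end y 176.2193673479856 h 1.5356172359550802 961
25 end y 176.2249392244937 h 1.5866195700959715 1006
40 end y 176.5585581791983 h 1.5571592633819564 534
55 end y 176.64110057383547 h 1.473957855189417 380
80 wall x [-41.08 -31.21] 14.589422031275681 108
95 wall x [-40.94 -31.38] 14.450995014284597 111
110 wall x [-41.11 -31.46] 14.418384715674451 114
125 wall x [-41.31 -31.45] 14.46381268639416 122
140 wall x [-41.3  -31.57] 14.512529998860769 129
155 wall x [-41.39 -31.57] 14.419899854336693 134
bed h 1.585607843525349
-20 end y 176.0658023585425 h 1.4934173640635995 431
-5 end y 176.12822778452477 h 1.613915039691419 913
10 end y 176.22878144699624 h 1.5816329177582453 958
25 end y 176.24300448938237 h 1.630971993133431 1003
40 end y 176.5260476302436 h 1.5993033838639341 531
55 end y 176.6873447022956 h 1.5268490422367416 379
80 wall x [-41.15 -31.28] 14.62490869756515 109
95 wall x [-41.02 -31.46] 14.486754500328248 111
110 wall x [-41.19 -31.55] 14.458392260649479 114
125 wall x [-41.4  -31.55] 14.511130293470416 122
140 wall x [-41.4  -31.68] 14.56401043027134 129
155 wall x [-41.51 -31.69] 14.476805794925294 134
```

Emit:
send_rows([
  [[-12.1,-50.2,4.6,-0.006,1],[-11.8,-50.3,4.6,0,1],[-11.8,-50.3,4.6,0,1],[-11.8,-50.3,4.6,0,1],[-11.8,-50.3,4.6,0,1],[-11.8,-50.3,4.6,0,1],[0,0,0,0,1]],
])

```text
clock: 2.2
ee_pos: [404.8, -210.6, 339.8]
tcp_rot: [0.0, -0.002, 1.0, -0.0]
ft_force: [-0.6, 0.7, 0.0]
grip_width: 1.0
```

```bash
python3 - <<'E'
from h import *
s=snap('wrist','w2')
P=cloud(s);z=P[...,2]
o,p,R=state();print(p,o['ft_force'])
m=((z>52)&(z<75)).astype(np.uint8); m[:,:]*=1
k,lab,st,ce=cv2.connectedComponentsWithStats(m)
for i in range(1,k):
    if st[i,4]>300:
        T=P[lab==i][:,:2].astype(np.float32);print(st[i],cv2.minAreaRect(T),np.median(z[lab==i]))
E
```

```text
[ 404.09558041 -208.86142045  339.72406525] [0.20272877 0.57700167 0.45062901]
[   0    5   58   95 4221] ((306.17095947265625, -424.3556213378906), (60.07121276855469, 35.124839782714844), 0.31371769309043884) 61.67497296290401
[ 284  161   78   49 3500] ((400.9630432128906, -213.1277313232422), (59.52922821044922, 36.495113372802734), 87.77055358886719) 62.156738882985266
[   0  204   68   73 1795] ((443.2718811035156, -443.6920166015625), (59.31660842895508, 27.09940528869629), 20.76245880126953) 64.00974360082151
[ 268  284   47   65 2405] ((526.6774291992188, -241.2728729248047), (35.97582244873047, 60.573516845703125), 80.88097381591797) 62.39638357409979
[ 608  323   32   74 1302] ((573.6307983398438, 77.4491958618164), (72.97513580322266, 25.947786331176758), 11.65310001373291) 62.02819851031687
```

View pics/w2.png

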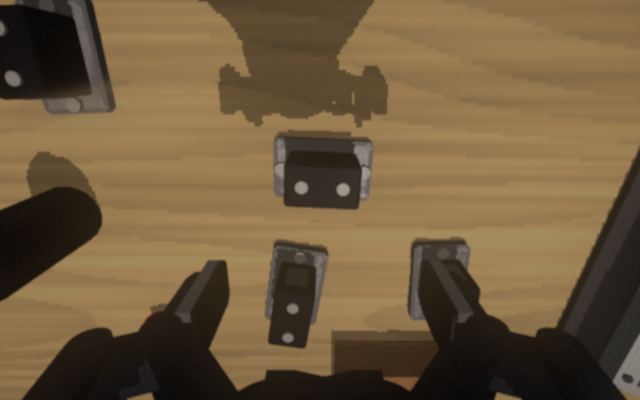

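```bash
python3 - <<'E'
from h import *
plan([401.3,-212.6,186],88,6,2)
E
```

```text
now [ 404.1 -208.9  339.7] tooly 90.3 turn -2.3 clock 2.25 F [0.2 0.6 0.5] w 1.0029269868488373 tiltdev [-0.001  0.001 -1.   ]
[0.5, -0.6, 25.6, np.float64(0.02)]
[0.5, -0.6, 25.6, np.float64(0.02)]
[0.4, -0.6, 25.6, 0]
[0.4, -0.6, 25.6, 0]
[0.4, -0.6, 25.6, 0]
[0.4, -0.6, 25.6, 0]
```

The four look-alikes are in the top view at (277,209), (329,208), (320,252) and (396,285). Their distances from the base are 532, 581, 454 and 525 mm, so (320,252) is the one meant. The enlarged crop confirmed it, and it is at (323,180) in the wrist view. I'll grip it across its y faces, so the jaw axis matches the track's tilt axis and the part can pivot flat onto the bed.

Emit:
send_rows([
  [[0.5,-0.6,25.6,0.02,1],[0.5,-0.6,25.6,0.02,1],[0.4,-0.6,25.6,0,1],[0.4,-0.6,25.6,0,1],[0.4,-0.6,25.6,0,1],[0.4,-0.6,25.6,0,1],[0,0,0,0,1]],
])

```text
clock: 3.12
ee_pos: [400.2, -209.9, 185.6]
tcp_rot: [-0.002, 0.016, 1.0, 0.002]
ft_force: [0.4, 0.6, -0.2]
grip_width: 0.998
```

```bash
python3 - <<'E'
from h import *
s=snap('wrist','w3')
plan([401.3,-212.6,186],88,1,1)
E
```

```text
now [ 400.7 -210.7  186.6] tooly 88.1 turn -0.1 clock 3.175 F [ 0.1 -0.3 -0.4] w 1.000750281499774 tiltdev [-0.002  0.002 -1.   ]
[-0.7, -1.9, 0.6, np.float64(0.002)]
```

View pics/w3.png

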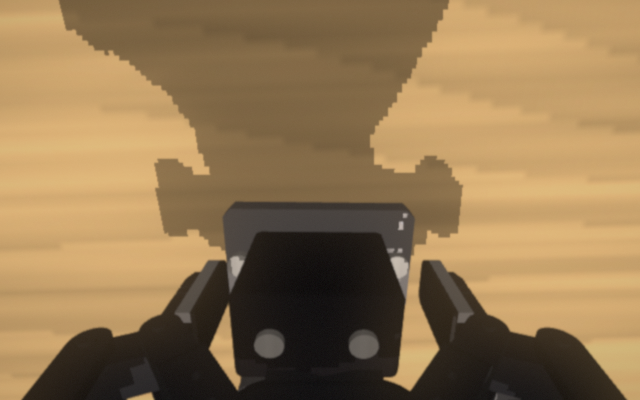

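Emit:
send_rows([
  [[0,-1.9,0,0,1],[0,0,0,0,0.5],[0,0,0,0,0.5],[0,0,0,0,0.5],[0,0,0,0,0.5],[0,0,-15,0,0.5],[0,0,-15,0,0.5],[0,0,0,0,0.5]],
], newtons=30)

```text
clock: 4.18
ee_pos: [400.7, -214.8, 217.4]
tcp_rot: [0.001, 0.018, 1.0, -0.001]
ft_force: [-0.6, 0.2, -3.8]
grip_width: 0.697
```

```bash
python3 - <<'E'
from h import *
s=snap('wrist','w4')
o,p,R=state();print(p,o['ft_force'],o['grip_width'])
E
```

```text
[ 400.43236559 -214.56648209  216.77104826] [-0.14812464  0.27592134 -3.20142851] 0.7000832511443996
```

View pics/w4.png

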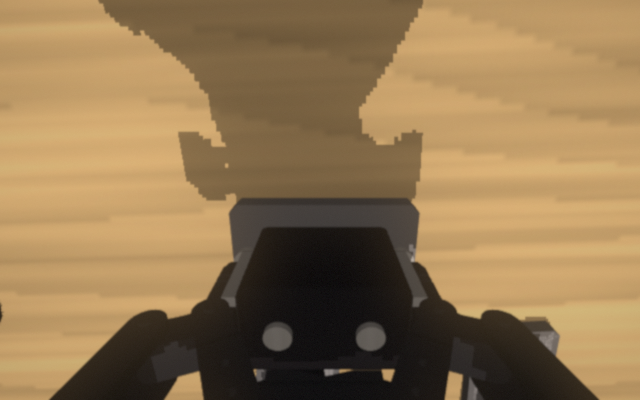

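```bash
python3 - <<'E'
from h import *
print(state()[0]['joints'])
plan([400.4,-214.5,295],88,3,3)
print();plan([431.7,143.8,217],171.1,10,9)
E
```

```text
[-7.38279420e-01  3.17398512e-01  1.99413182e+00 -1.33637774e-05
  8.29424517e-01 -2.27394133e+00]
now [ 400.4 -214.6  216.8] tooly 88.0 turn 0.0 clock 4.225 F [-0.1  0.3 -3.2] w 0.7000832511443996 tiltdev [ 0. -0. -1.]
[0.0, 0.0, -26.1, np.float64(-0.0)]
[0.0, 0.0, -26.1, np.float64(-0.0)]
[0.0, 0.0, -26.1, np.float64(-0.0)]

now [ 400.4 -214.6  216.8] tooly 88.0 turn 83.1 clock 4.225 F [-0.1  0.3 -3.2] w 0.7000832511443996 tiltdev [ 0. -0. -1.]
[-1.9, 35.9, -0.0, np.float64(-0.161)]
[-7.6, 35.2, -0.0, np.float64(-0.161)]
[-13.2, 33.5, -0.0, np.float64(-0.161)]
[-18.4, 30.9, -0.0, np.float64(-0.161)]
[-23.1, 27.6, -0.0, np.float64(-0.161)]
[-27.2, 23.5, -0.0, np.float64(-0.161)]
[-30.6, 18.9, -0.0, np.float64(-0.161)]
[-33.3, 13.7, -0.0, np.float64(-0.161)]
[-35.0, 8.2, -0.0, np.float64(-0.161)]
[-35.9, 2.5, -0.0, 0]
```

Emit:
send_rows([
  [[0,0,-26,0,0.5],[0,0,-26,0,0.5],[0,0,-26,0,0.5]],
])

```text
clock: 4.6
ee_pos: [400.1, -214.3, 294.4]
tcp_rot: [-0.001, 0.018, 1.0, 0.001]
ft_force: [-0.4, -0.4, -4.3]
grip_width: 0.704
```

Emit:
send_rows([
  [[-1.9,35.9,0,-0.161,0.5],[-7.6,35.2,0,-0.161,0.5],[-13.2,33.5,0,-0.161,0.5],[-18.4,30.9,0,-0.161,0.5],[-23.1,27.6,0,-0.161,0.5],[-27.2,23.5,0,-0.161,0.5],[-30.6,18.9,0,-0.161,0.5],[-33.3,13.7,0,-0.161,0.5],[-35,8.2,0,-0.161,0.5],[-35.9,2.5,0,0,0.5]],
])

```text
clock: 5.85
ee_pos: [431.6, 145.0, 293.6]
tcp_rot: [-0.001, -0.65, 0.76, 0.001]
ft_force: [0.4, -0.4, -4.1]
grip_width: 0.697
```

Emit:
send_rows([
  [[0,0,0,0,0.5],[0,0,0,0,0.5]],
])

```text
clock: 6.1
ee_pos: [431.6, 143.7, 293.9]
tcp_rot: [-0.001, -0.65, 0.76, 0.0]
ft_force: [-0.4, -0.4, -4.0]
grip_width: 0.701
```

```bash
python3 - <<'E'
from h import *
s=snap('wrist','w5');snap('scene','s5')
plan([431.7,143.8,266],171.1,3,1)
a=cv2.imread('pics/s5.png')[90:200,290:450];cv2.imwrite('pics/s5c.png',cv2.resize(a,None,fx=4,fy=4,interpolation=2))
E
```

```text
now [431.8 143.1 294.2] tooly 171.0 turn 0.1 clock 6.2 F [ 0.4  0.9 -3.5] w 0.6980722860741203 tiltdev [-0.001 -0.    -1.   ]
[-0.2, 0.1, 9.4, np.float64(-0.002)]
[-0.2, 0.1, 9.4, 0]
[-0.2, 0.1, 9.4, 0]
```

View pics/w5.png

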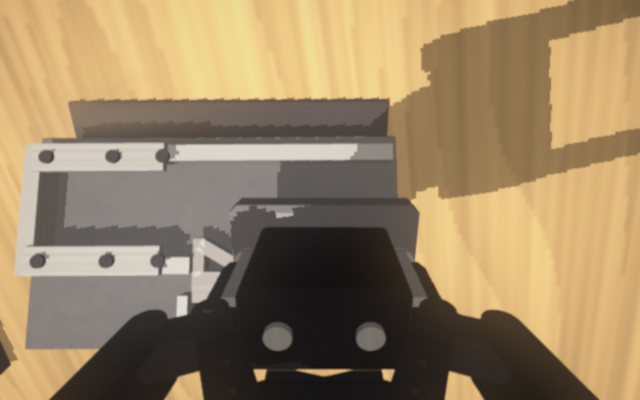

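View pics/s5c.png

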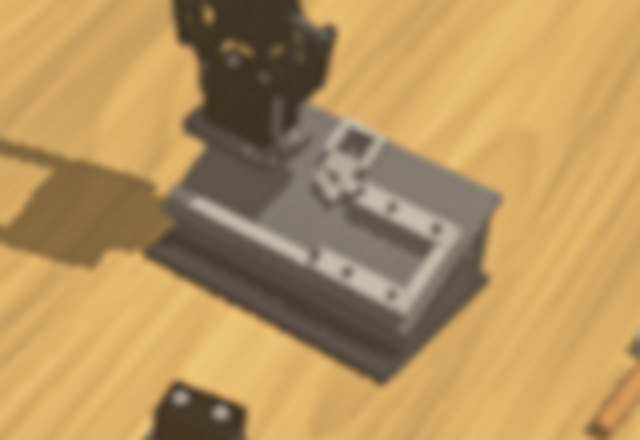

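```bash
cat >> h.py <<'E'
YAW=1.416;O=np.array([556.5,119.7,60.3])
def axes(yw=None):
    yw=YAW if yw is None else yw
    t=np.radians(25);x=np.array([np.cos(yw)*np.cos(t),np.sin(yw)*np.cos(t),np.sin(t)]);y=np.array([-np.sin(yw),np.cos(yw),0]);return np.array([x,y,np.cross(x,y)])
E
python3 - <<'E'
from h import *
np.set_printoptions(suppress=True,precision=2)
s=np.load('pics/w5.npz');P=cloud(s)
Q=P[165:225,170:270].reshape(-1,3);Q=Q[Q[:,2]>30]
c,n,m=plane(Q);print('yaw',np.arctan2(-n[1],-n[0]),np.degrees(np.arccos(n[2])),m.sum())
A=P[130:290,15:400].reshape(-1,3);L=(A-O)@axes().T
b=P[170:220,180:220].reshape(-1,3);print('bed h',np.nanmedian(((b-O)@axes().T)[:,2]))
w=L[(L[:,2]>11)&(L[:,2]<16)&(L[:,0]<-15)&(L[:,0]>-45)&(L[:,1]>40)&(L[:,1]<160)]
for y0 in range(45,160,20):
    k=w[abs(w[:,1]-y0)<8];
    if len(k)>9: print(y0,np.percentile(k[:,0],[3,97]),len(k))
l=L[(L[:,2]>16)&(L[:,2]<22)&(L[:,1]<60)&(L[:,1]>-70)&(abs(L[:,0])<45)]
for y0 in range(-35,30,15):
    k=l[abs(l[:,1]-y0)<7]; lo=k[k[:,0]<0];hi=k[k[:,0]>0]
    print('lips',y0,np.percentile(lo[:,0],[3,97]),np.percentile(hi[:,0],[3,97]),np.median(k[:,2]))
k=l[abs(l[:,0])<15]; print('stop y',np.percentile(k[:,1],[3,97])); print('lip mouth',[np.percentile(l[l[:,0]*sg>20][:,1],99) for sg in(1,-1)])
E
```

```text
yaw 1.4159146503410758 25.032263202148354 4861
bed h 0.05319292972157315
45 [-39.33 -29.57] 343
65 [-39.37 -29.71] 423
85 [-39.32 -29.79] 408
105 [-39.35 -29.88] 406
125 [-39.97 -30.11] 434
145 [-39.93 -30.13] 434
lips -35 [-38.44 -22.4 ] [23.18 39.09] 18.28419983486817
lips -20 [-38.56 -22.42] [23.14 39.11] 18.05815151099001
lips -5 [-38.99 -22.62] [23.08 39.17] 18.239778993720662
lips 10 [-39.2  -22.68] [22.6  39.18] 18.095456967059334
lips 25 [-39.14 -22.75] [22.62 39.17] 18.17306842982379
stop y [-54.66 -44.58]
lip mouth [np.float64(32.90953462483348), np.float64(32.87714036027762)]
```

Emit:
send_rows([
  [[0,0,10,0,0.5],[0,0,10,0,0.5],[0,0,6,0,0.5],[0,0,2,0,0.5],[0,0,0,0,0.5]],
])

```text
clock: 6.82
ee_pos: [432.1, 143.9, 266.6]
tcp_rot: [-0.0, -0.65, 0.76, 0.0]
ft_force: [0.2, 0.6, -3.8]
grip_width: 0.698
```

Emit:
send_rows([
  [[0,0,2,0,0.5],[0,0,1,0,0.5],[0,0,0,0,0.5]],
])

```text
clock: 7.2
ee_pos: [432.0, 143.9, 263.7]
tcp_rot: [0.0, -0.65, 0.76, -0.0]
ft_force: [-0.0, -0.9, -4.7]
grip_width: 0.7
```

Emit:
send_rows([
  [[0,0,2,0,0.5],[0,0,0,0,0.5]],
], newtons=20)

```text
clock: 7.45
ee_pos: [432.3, 143.6, 262.4]
tcp_rot: [0.0, -0.65, 0.76, -0.001]
ft_force: [-1.2, -2.8, 3.1]
grip_width: 0.699
```

Emit:
send_rows([
  [[0,0,2,0,0.5],[0,0,2,0,0.5],[0,0,0,0,0.5]],
])

```text
clock: 7.82
ee_pos: [433.0, 142.6, 260.6]
tcp_rot: [0.0, -0.65, 0.76, -0.003]
ft_force: [-5.9, -12.3, 25.8]
grip_width: 0.698
```

```bash
python3 - <<'E'
from h import *
s=snap('wrist','w6');print(state()[1])
E
```

```text
[433.03412371 142.59254508 260.65068225]
```

View pics/w6.png

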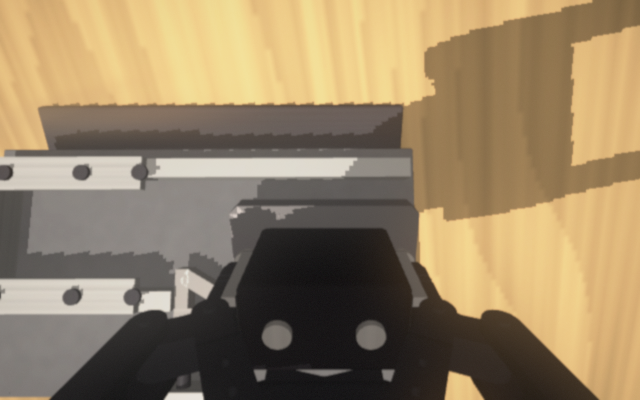

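Emit:
send_rows([
  [[0,0,-4,0,0.5],[0,0,0,0,0.5],[0,0,0,0,0.72],[0,0,0,0,0.74],[0,0,0,0,0.76],[0,0,0,0,0.78],[0,0,0,0,0.8],[0,0,0,0,0.8]],
])

```text
clock: 8.88
ee_pos: [432.1, 143.9, 261.7]
tcp_rot: [0.0, -0.65, 0.76, -0.0]
ft_force: [-0.1, -0.6, -0.5]
grip_width: 0.799
```

```bash
python3 - <<'E'
from h import *
s=snap('wrist','w7');snap('scene','s7')
a=cv2.imread('pics/s7.png')[90:200,290:450];cv2.imwrite('pics/s7c.png',cv2.resize(a,None,fx=4,fy=4,interpolation=2))
E
```

```text
(no output)
```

View pics/w7.png

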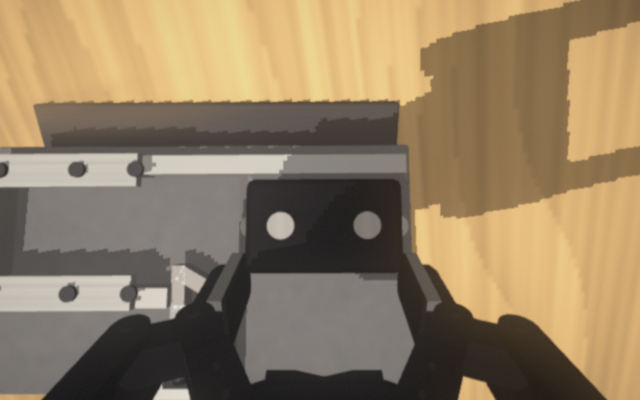

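View pics/s7c.png

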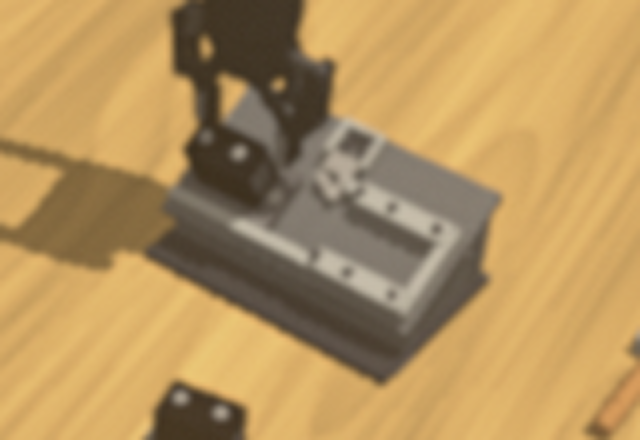

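```bash
cat >> h.py <<'E'
def carr(s,win):
    P=cloud(s);u0,v0,u1,v1=win
    A=P[v0:v1,u0:u1].reshape(-1,3);L=(A-O)@axes().T
    k=L[(abs(L[:,2]-62)<6)&(abs(L[:,0])<35)]
    print('tower top n',len(k),'z',np.median(k[:,2]))
    print('rect(x,y)',cv2.minAreaRect(k[:,:2].astype(np.float32)))
    c=k.mean(0);n=np.linalg.svd(k-c,full_matrices=False)[2][2];print('normal in track',n*np.sign(n[2]))
E
python3 - <<'E'
from h import *
np.set_printoptions(suppress=True,precision=2)
carr(np.load('pics/w7.npz'),(235,170,410,285))
YW=axes()
for h in (35,40,45):
  for y in (123,0): print(h,y,O+np.array([-1.5,y+1,h])@YW)
E
```

```text
tower top n 14614 z 62.02734397584514
rect(x,y) ((-0.3185558319091797, 124.97416687011719), (39.76716232299805, 64.70933532714844), 0.8910268545150757)
normal in track [ 0. -0.  1.]
35 123 [431.49 122.86  91.39]
35 0 [553.02 103.9   91.39]
40 123 [431.17 120.77  95.92]
40 0 [552.7  101.81  95.92]
45 123 [430.84 118.68 100.45]
45 0 [552.37  99.72 100.45]
```

```bash
python3 - <<'E'
from h import *
plan([431,120.2,250],171.1,3,1)
E
```

```text
now [432.  143.9 261.7] tooly 171.0 turn 0.1 clock 8.975 F [0.2 1.1 0.8] w 0.7993997806195222 tiltdev [ 0. -0. -1.]
[7.8, -0.9, 3.9, np.float64(-0.001)]
[7.8, -0.9, 3.9, 0]
[7.8, -0.9, 3.9, 0]
```

Emit:
send_rows([
  [[0,0,0,-0.001,0.85],[7.8,-0.5,0,0,0.85],[7.8,-0.5,4,0,0.85],[7.8,-0.5,4,0,0.85],[0,0,4,0,0.85],[0,0,0,0,0.78],[0,0,0,0,0.76]],
])

```text
clock: 9.85
ee_pos: [429.9, 120.6, 249.7]
tcp_rot: [0.0, -0.65, 0.76, 0.0]
ft_force: [0.1, -0.3, 0.3]
grip_width: 0.761
```

```bash
python3 - <<'E'
from h import *
s=snap('wrist','w8');print(state()[1],state()[0]['ft_force']);carr(s,(225,170,420,330))
E
```

```text
[429.97341124 120.67025434 249.77272546] [-0.39893806  0.18226095 -0.65379417]
tower top n 14426 z 62.061177311141435
rect(x,y) ((-4.883846282958984, 125.0928726196289), (30.792936325073242, 74.05599212646484), 0.09645871073007584)
normal in track [-3.31222017e-02  4.38419376e-04  9.99451213e-01]
```

View pics/w8.png

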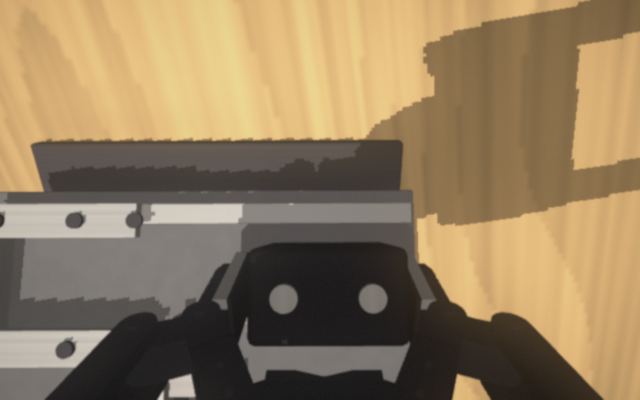

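Emit:
send_rows([
  [[0,-4,0,0,0.76],[0,-6,0,0,0.76],[0,-6,0,0,0.76],[0,-6,0,0,0.76],[0,-6,0,0,0.76],[0,-6,0,0,0.76],[0,-6,0,0,0.76]],
])

```text
clock: 10.78
ee_pos: [469.7, 114.3, 249.6]
tcp_rot: [-0.0, -0.65, 0.76, 0.0]
ft_force: [-1.4, 1.4, 0.2]
grip_width: 0.761
```

```bash
python3 - <<'E'
from h import *
s=snap('wrist','w9');print(state()[1],state()[0]['ft_force'])
E
```

```text
[470.69442282 114.08271278 249.76921919] [ 0.2058543  -0.13818888 -0.12335131]
```

View pics/w9.png

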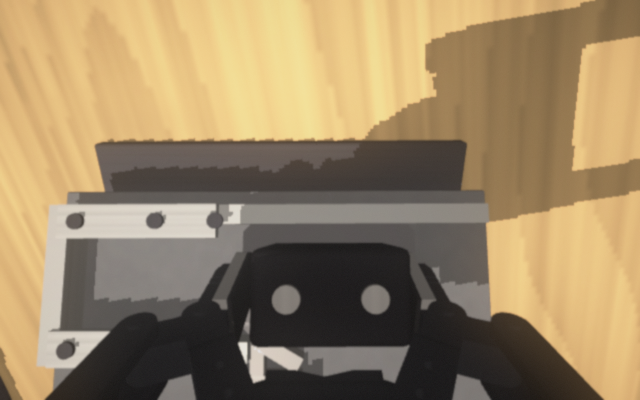

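Emit:
send_rows([
  [[0,-5,0,0,0.76],[0,-5,0,0,0.76],[0,-5,0,0,0.76],[0,-5,0,0,0.76],[0,-5,0,0,0.76],[0,-5,0,0,0.76]],
])

```text
clock: 11.58
ee_pos: [499.4, 109.6, 249.7]
tcp_rot: [-0.0, -0.65, 0.76, 0.0]
ft_force: [-2.1, 1.5, 0.4]
grip_width: 0.759
```

```bash
python3 - <<'E'
from h import *
s=snap('wrist','w10');print(state()[1],state()[0]['ft_force'])
E
```

```text
[500.0200587  109.47838726 249.74406598] [ 0.38487216  0.69586024 -0.34953082]
```

View pics/w10.png

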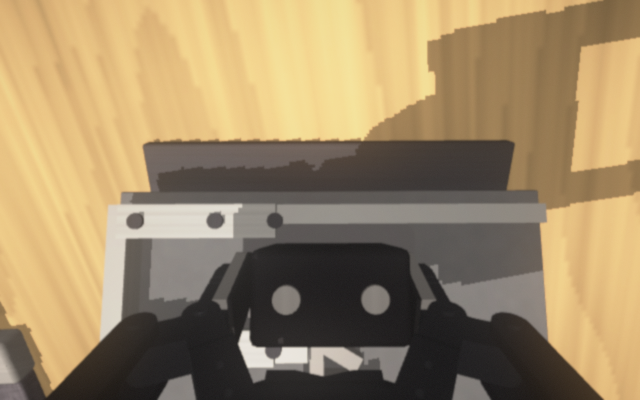

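Emit:
send_rows([
  [[0,-6,0,0,0.76],[0,-6,0,0,0.76],[0,-6,0,0,0.76],[0,-6,0,0,0.76],[0,-6,0,0,0.76],[0,-6,0,0,0.76],[0,-6,0,0,0.76],[0,-4,0,0,0.76]],
])

```text
clock: 12.62
ee_pos: [544.9, 102.5, 249.7]
tcp_rot: [0.0, -0.65, 0.76, 0.0]
ft_force: [-2.9, 1.0, 1.0]
grip_width: 0.761
```

Emit:
send_rows([
  [[0,-3,0,0,0.76],[0,-3,0,0,0.76],[0,-1,0,0,0.76],[0,0,0,0,0.76]],
])

```text
clock: 13.12
ee_pos: [551.8, 101.2, 249.9]
tcp_rot: [0.0, -0.65, 0.76, -0.0]
ft_force: [-0.2, -0.5, -0.1]
grip_width: 0.76
```

```bash
python3 - <<'E'
from h import *
s=snap('wrist','w11');print(state()[1],state()[0]['ft_force'])
E
```

```text
[551.60662153 101.27246868 249.8202125 ] [0.15262217 0.33505172 0.10701615]
```

View pics/w11.png

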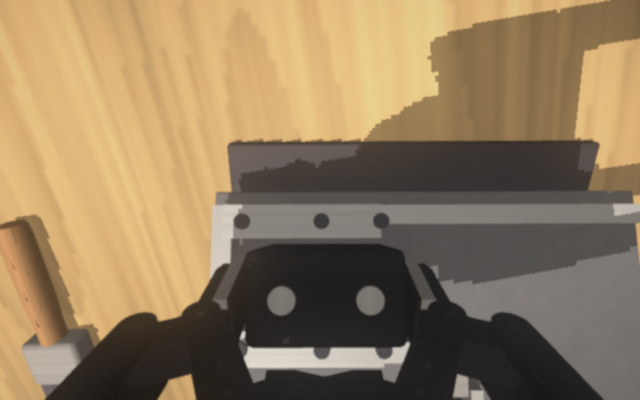

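Emit:
send_rows([
  [[0,-1.5,0,0,0.76],[0,-1.5,0,0,0.76],[0,-1.5,0,0,0.76],[0,0,0,0,0.76]],
])

```text
clock: 13.68
ee_pos: [555.9, 100.7, 249.7]
tcp_rot: [-0.0, -0.65, 0.76, -0.0]
ft_force: [-0.6, 0.5, -0.2]
grip_width: 0.756
```

Emit:
send_rows([
  [[0,-1.5,0,0,0.76],[0,0,0,0,0.76]],
])

```text
clock: 13.92
ee_pos: [556.9, 100.6, 249.6]
tcp_rot: [-0.001, -0.65, 0.76, 0.001]
ft_force: [-3.9, 0.5, 1.5]
grip_width: 0.759
```

Emit:
send_rows([
  [[0,-1,0,0,0.76],[0,0,0,0,0.76]],
])

```text
clock: 14.18
ee_pos: [557.2, 100.6, 249.5]
tcp_rot: [-0.001, -0.65, 0.76, 0.001]
ft_force: [-6.6, 1.3, 4.9]
grip_width: 0.758
```

```bash
python3 - <<'E'
from h import *
s=snap('wrist','w12');print(state()[1],state()[0]['ft_force'])
for n in ['top','scene']:
    s=snap(n,n+'12')
a=cv2.imread('pics/scene12.png')[90:200,290:450];cv2.imwrite('pics/s12c.png',cv2.resize(a,None,fx=4,fy=4,interpolation=2))
E
```

```text
[557.18756817 100.60162287 249.50505937] [-6.55057148  0.26977524  4.44824163]
```

View pics/s12c.png

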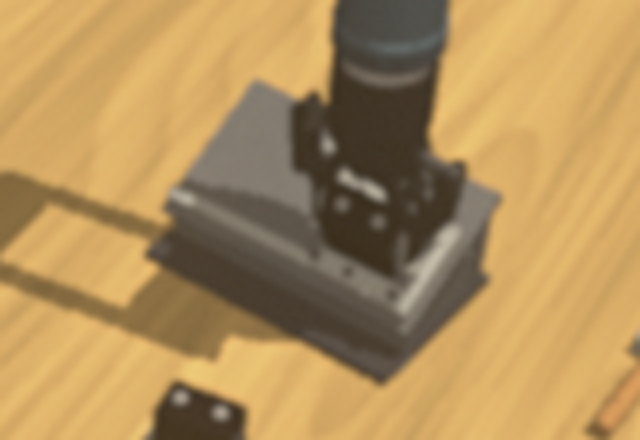

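View pics/w12.png

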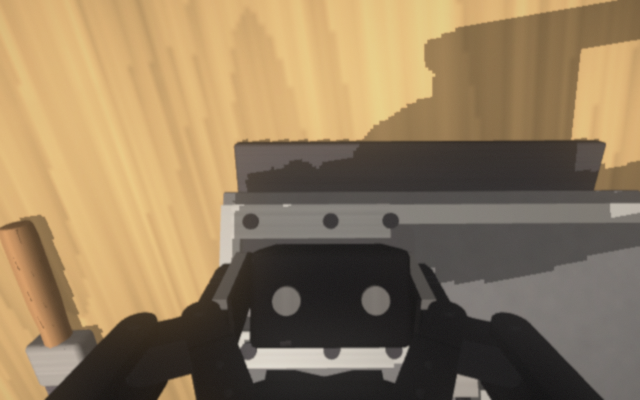

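Emit:
send_rows([
  [[0,4,0,0,0.78],[0,0,0,0,0.85],[0,0,-15,0,0.85],[0,0,-25,0,0.85],[0,0,-25,0,0.85],[30,0,-25,0,0.85],[50,20,0,0,0.85],[50,20,0,0,0.85],[0,0,0,0,0.85]],
])

```text
clock: 15.45
ee_pos: [498.6, 10.7, 340.1]
tcp_rot: [-0.015, -0.635, 0.772, -0.014]
ft_force: [1.5, 0.7, 0.2]
grip_width: 0.848
```

```bash
python3 - <<'E'
from h import *
s=snap('wrist','w13');t=snap('top','t13');print(state()[1],state()[0]['ft_force'])
a=cv2.imread('pics/t13.png')[150:290,130:330];cv2.imwrite('pics/t13c.png',cv2.resize(a,None,fx=4,fy=4,interpolation=2))
E
```

```text
[500.03840041  11.72178613 340.01665287] [ 0.10952485 -0.700524   -0.1388909 ]
```

View pics/w13.png

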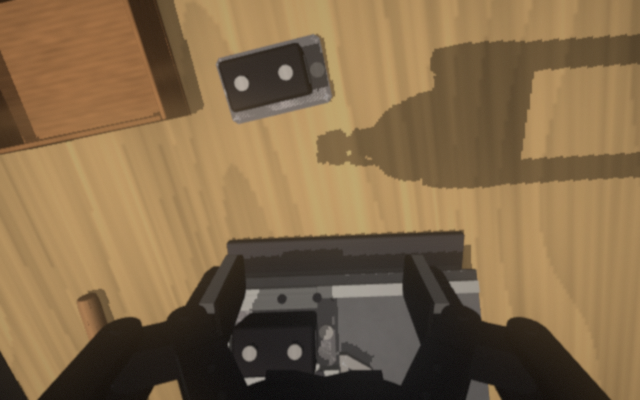

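View pics/t13c.png

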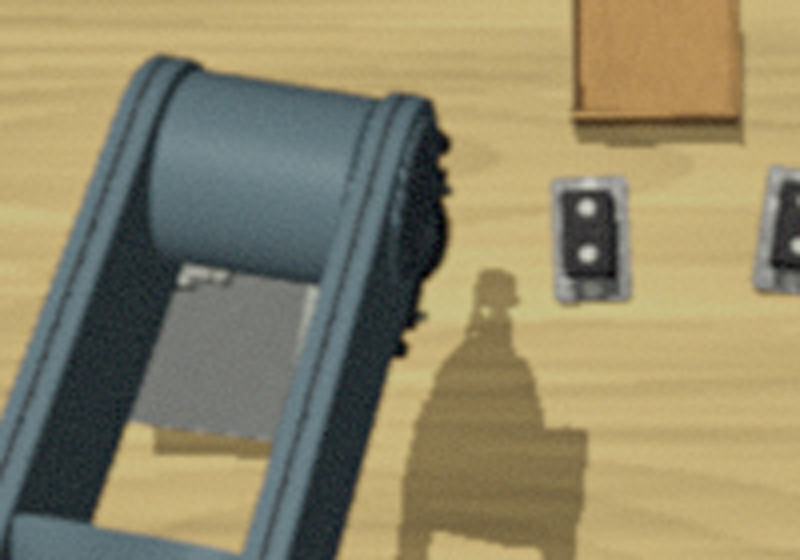

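Emit:
send_rows([
  [[40,30,-5,0,0.85],[50,30,-5,0,0.85],[50,30,-5,0,0.85],[50,20,0,0,0.85],[40,0,0,0,0.85],[0,0,0,0,0.85]],
])

```text
clock: 16.3
ee_pos: [375.3, -62.7, 357.0]
tcp_rot: [-0.072, -0.586, 0.804, -0.062]
ft_force: [1.2, 0.2, -0.3]
grip_width: 0.852
```

```bash
python3 - <<'E'
from h import *
np.set_printoptions(suppress=True,precision=2)
t=snap('top','t14');s=snap('scene','s14');print(state()[1],state()[0]['ft_force'])
a=cv2.imread('pics/t14.png')[150:280,140:260];cv2.imwrite('pics/t14c.png',cv2.resize(a,None,fx=4.5,fy=4.5,interpolation=2))
a=cv2.imread('pics/s14.png')[100:190,320:420];cv2.imwrite('pics/s14c.png',cv2.resize(a,None,fx=6,fy=6,interpolation=2))
carr(t,(150,160,240,260));carr(s,(325,105,420,185))
E
```

```text
[375.22 -62.06 356.55] [-1.03  0.28 -0.  ]
tower top n 298 z 60.58197951929143
rect(x,y) ((0.0949554443359375, -1.6919593811035156), (36.23518371582031, 59.60589599609375), 0.1927376389503479)
normal in track [-0.02 -0.    1.  ]
tower top n 210 z 60.16484574914993
rect(x,y) ((-4.476021766662598, -3.371244430541992), (60.85496520996094, 36.66265869140625), 89.8065185546875)
normal in track [0.03 0.01 1.  ]
```

View pics/t14c.png

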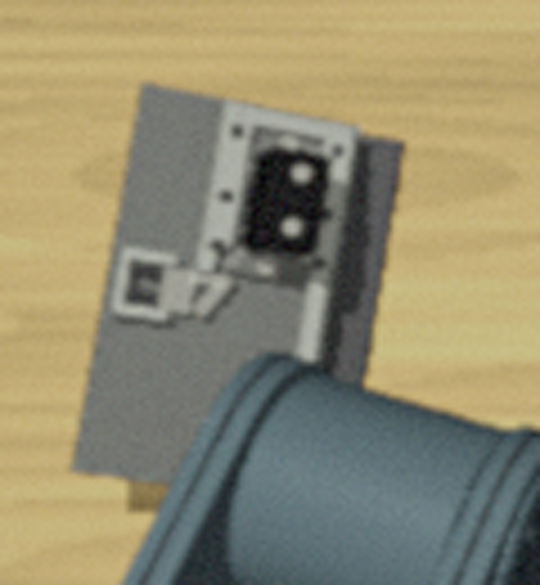

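View pics/s14c.png

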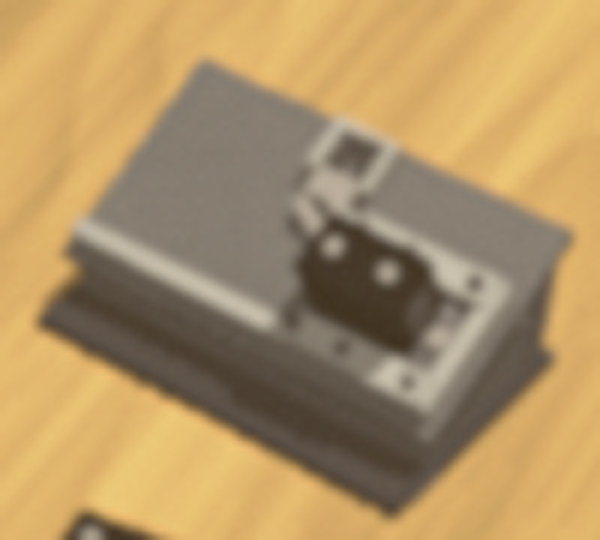

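```bash
python3 - <<'E'
from h import *
a=cv2.imread('pics/top0.png')[195:235,155:205];b=cv2.imread('pics/t14.png')[195:235,155:205]
cv2.imwrite('pics/cmp.png',cv2.resize(np.hstack([a,b]),None,fx=8,fy=8,interpolation=2))
# bystanders moved?
A=cv2.imread('pics/top0.png').astype(int);B=cv2.imread('pics/t14.png').astype(int)
for n,(u0,v0,u1,v1) in dict(brush=(145,105,225,140),tray=(265,118,322,190),driver=(360,120,390,200),bottle=(390,215,430,250)).items(): print(n,abs(A-B)[v0:v1,u0:u1].mean().round(2))
E
```

```text
brush 7.54
tray 7.14
driver 7.7
bottle 7.68
```

View pics/cmp.png

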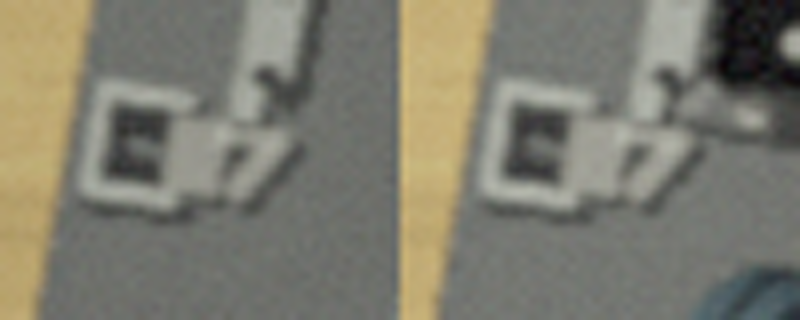

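```bash
python3 -c "
from bench import order
print(order.close_job())"
```

```text
the job is handed in; nothing more can be done
None
```

The carriage is home under the lips, the catch has sprung back behind it, and the job was handed in at about 16.5 s on the robot's clock.

**What I did**
- I took the look-alike nearest the base, 454 mm away; the others were 525 to 581 mm.
- I gripped it across its 60 mm faces, not the 36 mm you advised. The tool can't tilt, so the jaws had to lie along the track's tilt axis for the part to settle flat.
- Pressing it down with about 26 N did not turn it in the grip. I backed off and opened the jaws, and it settled flat on the bed against the lower wall.
- I then pushed it along with one finger until it met the end stop at about 6.5 N, and drew the arm clear.

**Last checks**
- **Position:** the top view puts the tower at track x 0.1, y -1.7 mm, parallel within about 0.02 rad.
- **Catch:** in enlarged crops the nose is at the same pixel as before the start, so it is fully out.
- **Bystanders:** a pixel comparison of the top view showed no change beyond an even noise level.
- **Disagreements:** the scene camera gave x -4.5, y -3.4 mm. That matches the offset I saw between that camera and the others earlier, so I trusted the top view. Both views read the tower top 1.5 to 2 mm low, within calibration error. The measured track yaw was 1.416 rad, outside the stated 0.5 to 1.1 rad, but all three cameras agreed on it and I used it.

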